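# Clear the doorway and latch the garage parts cabinet

### The job

The grease tin was left standing in the swing of the parts cabinet's door: stand it upright in the round steel dish. Then swing the cabinet door to without slamming it and press it, gently, just until its sprung latch snaps behind the keeper pin, so that the door stays shut when you let go. Leave the other things on the bench alone.

Things in the scene. Friction and masses are not known exactly. Their poses are not given: they have to be found in the camera images.
- cabinet: Grey steel bench-top parts cabinet, fixed, 260 mm wide, 200 deep, 180 high. Origin: on the bench at the foot of its front face, mid-width; it stands about side-on, its front facing roughly the robot's right. x points into the cabinet, y along the front towards the hinge, z up. The hinge line is at x 0, y +100 mm; the door runs from there to y -100 mm.
- keeper_nominal (a point): Drawing position of the latch keeper's pin (fixed to the cabinet): upright steel pin 6 mm thick, centre 85 mm above the bench, 18 mm in front of the cabinet front, held by a bracket reaching 7 mm farther out. The real keeper, and with it the door's rubber stop, sits in long slots, anywhere from 20 mm farther out of to 16 mm farther into the cabinet than this point: where the latch snaps must be felt.
- door (a joint): Door hinge angle, rad: 0 = outer face level with the cabinet front, grows as it opens (to 1.6); starts at 1.25 to 1.5. Door 0.9 kg, light friction, stays where left. Latched it rests somewhere between -0.085 and +0.11, depending on the keeper; the tongue first meets the pin about 0.07 rad before that. Let go before it snaps, the door is pushed back out.
- door_push (a point): Middle of the flat front of the door's black pull, where to push: 165 mm from the hinge along the door, 40 mm out from its outer face, 138 mm above the bench; this front pad is 50 mm wide, 40 high. x points square into the door (push this way), y to the hinge. Panel 200 wide, 12 thick, 12 to 168 mm up. Latch case: 18 mm thick, 166 to 198 mm from the hinge, 59 to 111 mm up.
- tongue (a joint): Travel of the latch tongue, m: 0 = fully out, 12 mm past the door's free edge; pushed back 0.007 to 0.0105 as it passes the pin, then springs back to 0 when snapped in. Tongue 22 mm high, centre 85 mm above the bench, 45 degree slope on the side meeting the pin, flat side 14 mm in front of the door's outer face.
- tin_mid (a point): Middle (half-way up) of the loose grease tin, a plain steel cylinder with a slightly darker lid, 48 mm in diameter (lid 49), 60 high, about 0.18 kg, standing on the bench between the open door and the cabinet front. z along its axis, up.
- dish: Round steel parts dish, fixed on the bench, 150 mm across the rim, 22 high, wall 3; inner floor 4 mm above the bench, about 134 mm across. Origin: centre of its underside.
- oil: Bystander: grey oil bottle, 60 mm in diameter, 130 high, standing. Origin at the centre of its foot.
- spanner: Bystander: steel spanner 170 mm long lying on the bench.
- jar: Bystander: amber jar, 64 mm in diameter, 80 high, standing. Origin at the centre of its foot.
- stop (a joint): How far the door squeezes the rubber stop behind a small lug at the foot of its free edge (207 mm from the hinge, 32 mm up), m: 0 = untouched, 0.008 = solid. The stop moves with the keeper; 6 N per mm, touched from 1 to 1.5 mm before the latched position, squeezed 1 to 1.5 mm when latched. Pushing on the pull the latch needs about 8 to 15 N; the force drops as it snaps in, then the stop makes it climb. Over 18 N on the door is too hard.
There are look-alikes about, which are no part of the job. Leave any red or turquoise look-alike of the part that bears tin_mid alone.

How it is judged:
On the way, in this order (a step that is already met when the one before it is completed fails the run):
1. the tin stands upright in the dish, let go (horizontal distance between tin_mid and dish below 0.052 m and height (world z) of tin_mid below 0.04 m and angle between tin_mid's own z axis and vertical below 0.15 rad and contact force between the fingers and tin below 0.05 N), for 0.2 s.
2. the door is shut and the tongue has sprung out behind the keeper pin (value of joint stop above 0.0003 m and value of joint tongue below 0.002 m and value of joint door below 0.13 rad), for 0.2 s.
At the end, for the whole second after the job is handed in: The door stays latched by itself (tongue out to within 2 mm behind the pin, the door under 0.13 rad, at rest and still squeezing the rubber stop by over 0.3 mm) and the tin stands upright (within 0.15 rad) and at rest on the dish's floor, its axis within 52 mm of the dish's centre (all of step 2 and velocity of joint door between -0.05 and 0.05 rad/s and horizontal distance between tin_mid and dish below 0.052 m and height (world z) of tin_mid below 0.04 m and angle between tin_mid's own z axis and vertical below 0.15 rad and linear speed of tin below 0.02 m/s); the robot touches nothing.
It fails at once if the robot presses on the door with more than 18 N (contact force between any of the fingers, the arm and door above 18 N).
It fails at once if the door is slammed: it swings shut faster than 2 rad/s (velocity of joint door below -2 rad/s).
It fails at once if the oil bottle, the spanner or the jar is moved more than 30 mm (distance of any of oil, spanner, jar from where it was at the start of the episode above 0.03 m).
It also fails if it takes over 72 s, if anything falls off the work surface, if the arm or the gripper's body presses on something with over 40 N, if the wrist force passes 120 N, or if a joint passes its speed limit or range.

### The arm

A 6-joint arm with a two-finger parallel gripper is mounted at the origin on the work surface. World frame = base frame: x ahead of the robot, y to its left, z up, the work surface at z = 0. Lengths are in m, angles in rad, forces in N, time in s.
With the tool pointing down it reaches from about 0.3 to 0.85 m from the base axis. Payload 4.2 kg.
Tool frame: the origin (TCP) lies between the finger pads; the fingertips stand 19 mm ahead of it and the grasp point (between the pads) is the TCP (arm.tcp_to_tips is the y of the fingertips in the tool frame, in m); y points along the fingers, z is the direction in which the jaws open and shut, and the axes are right-handed (so a half turn about y gives the same grasp; the last joint's range is limited). The gripper opens to 91 mm and grips with 3 to 60 N. Pads are 32 mm wide; open, the fingers measure 118 mm over their backs; the gripper's body (76 mm by 178 mm) begins 60 mm behind the grasp point.
Start: joints at [1.161, 0.32, 1.565, -0, 1.257, -0.02], TCP at [0.219, 0.532, 0.233] pointing down, gripper open.
Joint ranges: [-3.11, 3.11], [-0.84, 2.01], [0.21, 2.61], [-1.34, 4.49], [0.05, 2.63], [-2.56, 2.56]. Speed limits (rad/s): [2.57, 2.57, 3.14, 3.14, 3.14, 3.14].

### API

Orientations are given as a rotation vector (axis times angle).
In Python, from bench import arm gives the robot as it stands.
- The arm moves only by the tool servo_tool, never from a script. Its argument "steps" is a list of rows, each a list of 3 entries, a list of its own where there are three numbers: the shift along the tool's x, y, z each as a share of 0.2 m, from -1 to 1, then the turn about the tool's y as a share of pi rad, from -1 to 1, then the opening, from -1 (shut) to 1 (fully open), so that 0 is half open. A call has 1 to 12 rows; each row is the pose to reach, as a shift and turn from the pose measured when the call began, along the tool's axes at that moment, turning the shorter way round; what a row does not reach only later rows make up. A row lasts 1/10 s, in which the tool goes at most 50 mm and 8.59 degrees, less where a joint would pass 70% of its speed; a pose out of reach is approached as far as the arm can. A call with a number of a shift or a turn outside -1 to 1 is refused whole. A call with a gripper value outside its range is refused whole. The fingers move at their own pace and stop on an object; the grip force is fixed at half the most. Time passes only in rows, so rows that repeat a pose let the fingers close. It gives the time, the measured TCP pose, the force and the opening at its end, in the units of the state.
- arm.get_state(): the state, without advancing time (a new reading comes with each control period).
- arm.camera(name): name is "side" or "top"; returns the picture (480x640x3 uint8, blue, green, red); there is no depth.
- arm.get_calibration(name): a dict with "mtx" (3x3 intrinsics, pixels), "k1" (the pictures are not rectified: a ray, as slopes to the right and down, at radius r is drawn at 1 + k1 r^2 times it, then the intrinsics apply), "pose" (4x4, takes a point from camera to world coordinates). Camera axes: x right, y down, z forward; pixel columns grow to the right and rows downward; lengths in m; the calibration is good to about 2 mm. A picture is of the moment at which its call begins. get_calibration takes no time and is no camera call.
- arm.job_done(): hands the job in, once; it reports no verdict.
The state is a dict: "time": time; "joint_positions": joint angles; "qd": joint speeds; "joint_efforts": joint torques, N m; "tcp_pos": TCP position; "tool_rot": TCP orientation; "force": force on the tool from outside, world axes, zero at the start; "wrist_torque": the same for the moment, N m; "opening": opening from 0.0 (shut) to 1.0 (fully open).
Only numpy, scipy, OpenCV 4.12 (cv2) and the standard library are available. Lean on these libraries where they do the work, as an engineer would, in place of code of your own. Each camera call takes 0.05 s, during which the arm holds its last target. There are 200 camera calls.

## Working session

There is one attempt and no reset: what is moved stays moved. The work goes in short steps, Python scripts to look and compute and a tool call to move; the robot and the scene stay as the last step left them, time stands still between calls to the robot, and variables do not carry over. Pictures are saved under pics/ and viewed, about 8 in all and at most 12, crops included, and the job is handed in when it is done.

Besides the shell and the picture viewer there is one more tool, called after "Request:" as name(argument=value, ...), one argument or row to a line, values as JSON. servo_tool: Moves the arm, as the interface text tells. Shift numbers are shares of 0.2 m and turn numbers shares of pi rad, none past 1 either way. Its arguments: {"type":"object","properties":{"steps":{"type":"array"}},"required":["steps"]}

```bash
mkdir -p pics; ls; cat > h.py <<'E'
from bench import arm
import numpy as np, cv2
from scipy.spatial.transform import Rotation as R
def ray(cal,u,v):
    K=np.array(cal["mtx"]);k=cal["k1"]
    p=cv2.undistortPoints(np.array([[[u,v]]],float),K,np.array([k,0,0,0.]))[0,0]
    T=np.array(cal["pose"]);d=T[:3,:3]@[p[0],p[1],1.];return T[:3,3],d
def at_z(name,u,v,z):
    o,d=ray(arm.get_calibration(name),u,v);return o+d*(z-o[2])/d[2]
def proj(name,P):
    cal=arm.get_calibration(name);T=np.linalg.inv(np.array(cal["pose"]))
    q,_=cv2.projectPoints(np.atleast_2d(np.array(P,float)),cv2.Rodrigues(T[:3,:3])[0],T[:3,3],np.array(cal["mtx"]),np.array([cal["k1"],0,0,0.]));return q[:,0]
def st():
    s=arm.get_state();print("t",round(s["time"],2),"tcp",np.round(s["tcp_pos"],4),"F",np.round(s["force"],1),"op",round(s["opening"],3))
    print(np.round(R.from_rotvec(s["tool_rot"]).as_matrix(),3));return s
E
python3 - <<'E'
from h import *
s=st()
print(s)
for n in("top","side"):
    cv2.imwrite(f"pics/{n}0.png",arm.camera(n)); c=arm.get_calibration(n);print(n,c)
E
```

```text
pics
t 0.0 tcp [0.2183 0.5314 0.2321] F [ 0.6 -0.   0.7] op 1.0
[[ 0.925 -0.001  0.38 ]
 [-0.38  -0.002  0.925]
 [-0.    -1.    -0.002]]
{'time': 0.0, 'joint_positions': array([ 1.16105800e+00,  3.20285190e-01,  1.56569944e+00, -4.58172817e-06,
        1.25740855e+00, -1.99829326e-02]), 'qd': array([-7.27194214e-04, -7.03874000e-04,  1.34853853e-03, -2.12107391e-03,
        1.68681217e-05,  3.00249836e-04]), 'joint_efforts': array([-1.22721027e-03, -4.12451971e+01, -2.31973153e+01,  7.23575405e-02,
        4.59130865e-02, -1.55347552e-04]), 'tcp_pos': array([0.21827509, 0.53143149, 0.2321162 ]), 'tool_rot': array([-1.55084877,  0.30613508, -0.30553551]), 'force': array([ 0.6141518 , -0.02403582,  0.65208137]), 'wrist_torque': array([ 0.03934204, -0.00301999, -0.01053069]), 'opening': 1.0001443604252476}
top {'mtx': array([[452.96299791,   0.        , 319.9471536 ],
       [  0.        , 452.96299791, 235.4401147 ],
       [  0.        ,   0.        ,   1.        ]]), 'k1': -0.10530435428706927, 'pose': array([[ 0.0221999 , -0.98471632,  0.1727453 ,  0.37547755],
       [-0.99949469, -0.02579208, -0.01857762,  0.00239526],
       [ 0.02274915, -0.17224559, -0.98479131,  1.27991183],
       [ 0.        ,  0.        ,  0.        ,  1.        ]])}
side {'mtx': array([[513.91218149,   0.        , 311.94364314],
       [  0.        , 513.91218149, 233.42893967],
       [  0.        ,   0.        ,   1.        ]]), 'k1': -0.07497228262776023, 'pose': array([[ 0.87223711, -0.29660044,  0.3888838 ,  0.16989132],
       [-0.48908164, -0.52691604,  0.69509614, -0.77094764],
       [-0.00125671, -0.79648457, -0.60465755,  0.7787797 ],
       [ 0.        ,  0.        ,  0.        ,  1.        ]])}
```

View pics/top0.png

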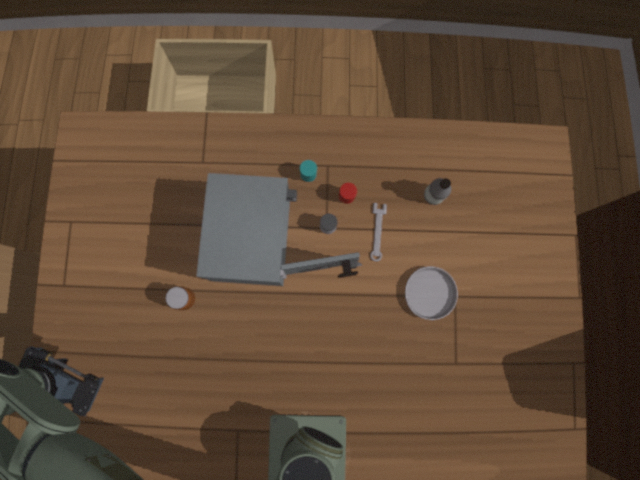

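View pics/side0.png

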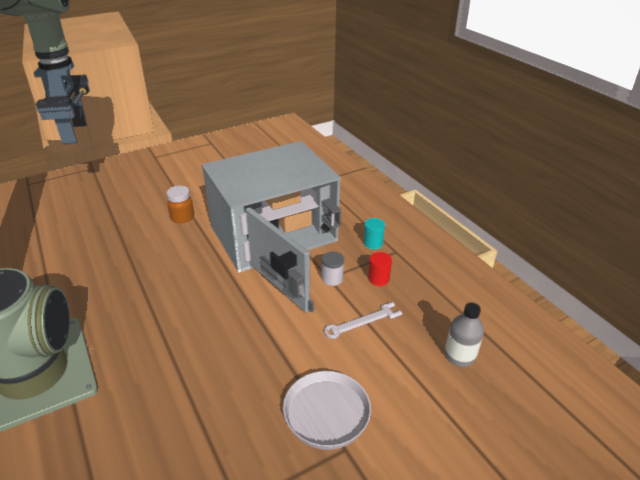

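Top view: the candidates for the tin are the grey one (328,223), the red one (348,192) and the turquoise one (308,170). In the side view they are at (333,268), (380,268) and (374,234). I choose grey, the plain steel one with a darker lid, standing between door and cabinet. I'll check it in a close crop.

```bash
python3 - <<'E'
from h import *
a=cv2.imread("pics/top0.png")[150:300,190:390];b=cv2.imread("pics/side0.png")[160:340,200:400]
a=cv2.resize(a,None,fx=4,fy=4,interpolation=cv2.INTER_CUBIC)
b=cv2.resize(b,(600,540),interpolation=cv2.INTER_CUBIC)
cv2.imwrite("pics/topc.png",a);cv2.imwrite("pics/sidec.png",b)
print("dish",at_z("top",431,293,.022), "tin top",at_z("top",328,222,.06), "side tin mid",at_z("side",333,268,.03))
E
```

```text
dish [ 0.44089744 -0.33549585  0.022     ] tin top [ 0.62756549 -0.04193233  0.06      ] side tin mid [ 0.63017884 -0.04346996  0.03      ]
```

View pics/topc.png

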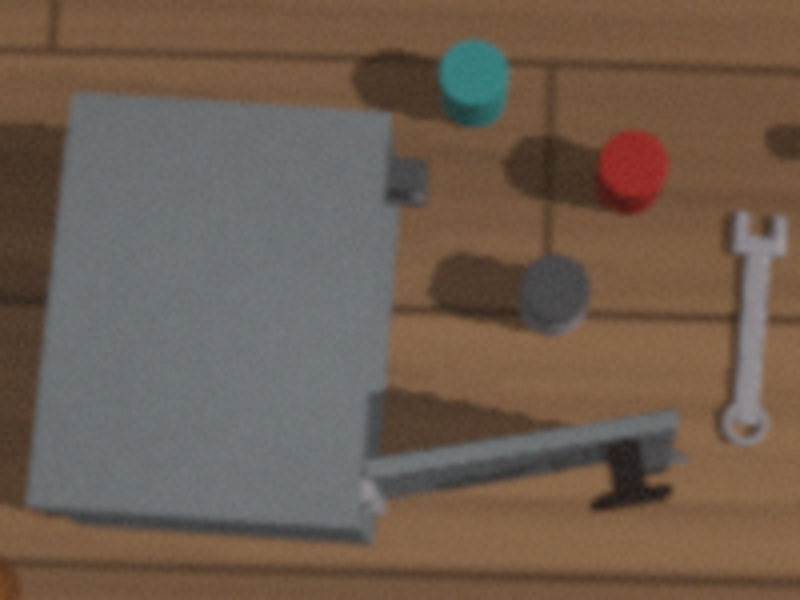

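View pics/sidec.png

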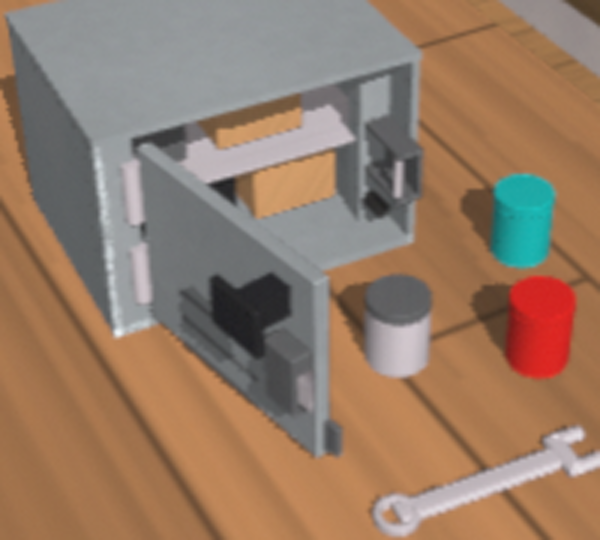

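The crop confirms it. The grey tin's lid is at crop (553,288), full-image (328,222); the red and turquoise look-alikes stand further off. Next I'll fit the cabinet and door pose from points in both views.

```bash
cat >> h.py <<'E'
def cab2w(c,p):
    ex=np.array([np.cos(c[2]),np.sin(c[2])]);ey=np.array([-ex[1],ex[0]])
    p=np.atleast_2d(p);return np.c_[c[0]+p[:,:1]*ex[0]+p[:,1:2]*ey[0],c[1]+p[:,:1]*ex[1]+p[:,1:2]*ey[1],p[:,2]]
def door2cab(th,r,out,z): # r from hinge along door, out from outer face
    return [-r*np.sin(th)-out*np.cos(th),.1-r*np.cos(th)+out*np.sin(th),z]
E
python3 - <<'E'
from h import *
from scipy.optimize import least_squares
tc=lambda u,v:(190+u/4,150+v/4)
sc=lambda u,v:(200+u/3,160+v/3)
T=[((0,-.13,.18),tc(390,112)),((0,.13,.18),tc(372,526)),((.2,-.13,.18),tc(72,93)),((.2,.13,.18),tc(28,503))]
S=[((0,.13,0),sc(118,335)),((0,.13,.18),sc(103,138)),((0,-.13,.18),sc(418,55)),((0,-.13,0),sc(412,240))]
def res(x):
    c,th=x[:3],x[3]
    A=np.array([p for p,_ in T]+[door2cab(th,.165,.04,.158)]);B=np.array([p for p,_ in S]+[door2cab(th,.165,.04,.138)])
    ua=[q for _,q in T]+[tc(631,497)];ub=[q for _,q in S]+[sc(238,316)]
    return np.r_[(proj("top",cab2w(c,A))-ua).ravel(),(proj("side",cab2w(c,B))-ub).ravel()]
r=least_squares(res,[.6,.06,1.57,1.35],loss="soft_l1")
print(np.round(r.x,4));print(np.round(res(r.x).reshape(-1,2),1))
np.save("cab.npy",r.x);c=r.x[:3]
h=cab2w(c,[0,.1,0])[0];print("hinge",h,"push",cab2w(c,door2cab(r.x[3],.165,.04,.138)),"free end",cab2w(c,door2cab(r.x[3],.212,0,.1)))
for n,uv in dict(tin=(553,288),red=(632,165),tq=(474,72)).items():
    p=at_z("top",*tc(*uv),.06);print(n,p,np.linalg.norm((p-h)[:2]))
print("sidetin lid",at_z("side",*sc(398,300),.06))
print("spanner",at_z("top",*tc(745,425),.005),at_z("top",*tc(757,225),.005))
im=cv2.imread("pics/top0.png")
E
```

```text
[0.5836 0.0736 1.5339 1.3323]
[[-0.8 -0.1]
 [-4.  -0.5]
 [ 0.1  0. ]
 [ 0.2 -0. ]
 [ 1.  -0.5]
 [-0.4  0.5]
 [-3.   1. ]
 [ 1.1 -1.2]
 [ 0.8  0.2]
 [-0.3  0.4]]
hinge [0.48369453 0.07726832 0.        ] push [[ 0.47755145 -0.09239978  0.138     ]] free end [[ 0.52615422 -0.13043622  0.1       ]]
tin [ 0.62758407 -0.04262023  0.06      ] 0.18728979189050896
red [ 0.71666142 -0.09610846  0.06      ] 0.29040158051916487
tq [0.78117641 0.01585947 0.06      ] 0.3037540439353915
sidetin lid [ 0.62473502 -0.04970497  0.06      ]
spanner [ 0.54314926 -0.18336652  0.005     ] [ 0.68972538 -0.1920737   0.005     ]
```

Request:
servo_tool(
  steps=[
    [[0.1,-0.2,-0.06],0.05,1],
    [[0.3,-0.25,-0.2],0.1,1],
    [[0.6,-0.25,-0.4],0.15,1],
    [[1,-0.25,-0.63],0.2,1],
    [[1,-0.25,-0.63],0.25,1],
    [[1,-0.25,-0.63],0.25,1],
  ],
)

```text
time: 0.7
tcp_pos: [0.3572, 0.3356, 0.2823]
tool_rot: [-1.371, 0.917, -0.92]
force: [-0.4, -0.2, -0.1]
opening: 1.0
```

```bash
cat >> h.py <<'E'
def rel(p,az=None): # shares to bring TCP to world p, jaw (tool z) azimuth az deg
    s=arm.get_state();M=R.from_rotvec(s["tool_rot"]).as_matrix();d=M.T@(np.array(p)-s["tcp_pos"])/.2
    a=np.degrees(np.arctan2(M[1,2],M[0,2]));print("shares",np.round(d,3),"az",round(a,1),"turn",None if az is None else round(-((az-a+180)%360-180)/180,3))
E
python3 - <<'E'
from h import *
s=st();print(s["joint_positions"]);rel([.627,-.045,.27],-80)
E
```

```text
t 0.7 tcp [0.3572 0.3356 0.2823] F [-0.4 -0.2 -0.1] op 1.0
[[ 0.379 -0.     0.925]
 [-0.925 -0.003  0.379]
 [ 0.003 -1.    -0.001]]
[ 0.73222505  0.1566952   1.65990098 -0.00232878  1.32724769  0.34400693]
shares [2.272 0.067 0.527] az 22.3 turn 0.568
```

Request:
servo_tool(
  steps=[
    [[1,0,0.23],0.28,1],
    [[1,0,0.23],0.28,1],
    [[1,0,0.23],0.28,1],
    [[1,0,0.23],0.28,1],
    [[1,0,0.23],0.28,1],
    [[1,0,0.23],0.28,1],
  ],
)

```text
time: 1.3
tcp_pos: [0.4765, 0.1666, 0.2822]
tool_rot: [-0.933, 1.565, -1.569]
force: [-0.2, 0.4, 0.1]
opening: 1.003
```

```bash
python3 - <<'E'
from h import *
s=st();rel([.627,-.045,.27],-80)
E
```

```text
t 1.3 tcp [0.4765 0.1666 0.2822] F [-0.2  0.4  0.1] op 1.003
[[-0.479 -0.001  0.878]
 [-0.878 -0.003 -0.479]
 [ 0.003 -1.     0.001]]
shares [0.568 0.064 1.167] az -28.6 turn 0.286
```

Request:
servo_tool(
  steps=[
    [[0.5,0,1],0.28,1],
    [[0.5,0,1],0.28,1],
    [[0.5,0,1],0.28,1],
    [[0.5,0,1],0.28,1],
    [[0.5,0,1],0.28,1],
    [[0.5,0,1],0.28,1],
  ],
)

```text
time: 1.9
tcp_pos: [0.6061, -0.0194, 0.2812]
tool_rot: [-0.198, 2.123, -2.13]
force: [-0.3, 0.7, 0.3]
opening: 1.001
```

```bash
python3 - <<'E'
from h import *
s=st();rel([.627,-.045,.13],-80);rel([.627,-.045,.04],-80)
E
```

```text
t 1.9 tcp [ 0.6061 -0.0194  0.2812] F [-0.3  0.7  0.3] op 1.001
[[-0.983 -0.002  0.182]
 [-0.182 -0.004 -0.983]
 [ 0.003 -1.     0.003]]
shares [-0.082  0.756  0.142] az -79.5 turn 0.003
shares [-0.083  1.206  0.141] az -79.5 turn 0.003
```

Request:
servo_tool(
  steps=[
    [[-0.08,0.05,0.14],0,1],
    [[-0.08,0.25,0.14],0,1],
    [[-0.08,0.45,0.14],0,1],
    [[-0.08,0.65,0.14],0,1],
    [[-0.08,0.75,0.14],0,1],
    [[-0.08,0.75,0.14],0,1],
  ],
)

```text
time: 2.5
tcp_pos: [0.6242, -0.0437, 0.1271]
tool_rot: [-0.208, 2.128, -2.131]
force: [-0.8, 0.0, 0.3]
opening: 1.001
```

```bash
python3 - <<'E'
from h import *
s=st();rel([.627,-.045,.04],-80)
im=arm.camera("side");b=cv2.resize(im[130:350,200:460],None,fx=2.7,fy=2.7,interpolation=cv2.INTER_CUBIC);cv2.imwrite("pics/s1.png",b)
E
```

```text
t 2.5 tcp [ 0.6242 -0.0437  0.1271] F [-0.8  0.   0.3] op 1.001
[[-0.983 -0.011  0.183]
 [-0.183 -0.003 -0.983]
 [ 0.011 -1.     0.001]]
shares [-0.017  0.435  0.009] az -79.4 turn 0.003
```

View pics/s1.png

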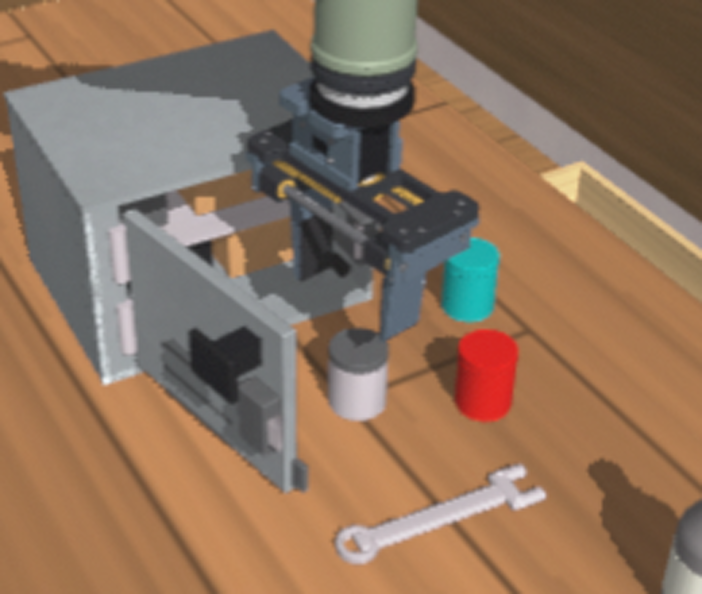

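The picture shows the open fingers above the grey tin (lid at 358,350) with body and fingers clear of cabinet, door and red look-alike. Descending and gripping.

Request:
servo_tool(
  steps=[
    [[-0.015,0.1,0.01],0,1],
    [[-0.015,0.2,0.01],0,1],
    [[-0.015,0.3,0.01],0,1],
    [[-0.015,0.4,0.01],0,1],
    [[-0.015,0.43,0.01],0,1],
    [[-0.015,0.43,0.01],0,1],
    [[-0.015,0.43,0.01],0,-1],
    [[-0.015,0.43,0.01],0,-1],
    [[-0.015,0.43,0.01],0,-1],
    [[-0.015,0.43,0.01],0,-1],
    [[-0.015,0.43,0.01],0,-1],
    [[-0.015,0.43,0.01],0,-1],
  ],
)

```text
time: 3.75
tcp_pos: [0.6286, -0.0452, 0.0438]
tool_rot: [-0.203, 2.126, -2.13]
force: [0.1, 1.0, 1.3]
opening: 0.53
```

Request:
servo_tool(
  steps=[
    [[0,0,0],0,-1],
    [[0,0,0],0,-1],
    [[0,-0.05,0],0,-1],
    [[0,-0.15,0],0,-1],
    [[0,-0.3,0],0,-1],
    [[0,-0.5,0],0,-1],
    [[0,-0.7,0],0,-1],
    [[0,-0.9,0],0,-1],
    [[0,-0.9,0],0,-1],
  ],
)

```text
time: 4.65
tcp_pos: [0.6327, -0.0452, 0.2311]
tool_rot: [-0.188, 2.117, -2.127]
force: [0.9, -0.5, -1.9]
opening: 0.526
```

```bash
python3 - <<'E'
from h import *
s=st();print(s["joint_positions"]);rel([.441,-.335,.22],-80)
E
```

```text
t 4.65 tcp [ 0.6327 -0.0452  0.2311] F [ 0.9 -0.5 -1.9] op 0.526
[[-0.983  0.008  0.183]
 [-0.183 -0.004 -0.983]
 [-0.007 -1.     0.005]]
[-0.0878694   0.41102368  1.42867283 -0.00322107  1.29401873  1.29994122]
shares [1.208 0.054 1.249] az -79.5 turn 0.003
```

Request:
servo_tool(
  steps=[
    [[0.15,0,0.15],0,-1],
    [[0.3,0,0.3],0,-1],
    [[0.45,0,0.45],0,-1],
    [[0.6,0,0.6],0,-1],
    [[0.75,0,0.8],0,-1],
    [[0.9,0,0.95],0,-1],
    [[1,0,1],0,-1],
    [[1,0,1],0,-1],
  ],
)

```text
time: 5.45
tcp_pos: [0.4698, -0.28, 0.2299]
tool_rot: [-0.187, 2.121, -2.129]
force: [0.6, 0.2, -2.2]
opening: 0.524
```

```bash
python3 - <<'E'
from h import *
s=st();rel([.441,-.335,.12],-80)
im=arm.camera("top");cv2.imwrite("pics/t2.png",im)
# refine dish centre from initial top view: ellipse of bright dish
a=cv2.imread("pics/top0.png").astype(int);m=((a.min(2)>95)).astype(np.uint8);m[:,:395]=0;m[:250]=0;m[340:]=0;m[:,470:]=0
ys,xs=np.nonzero(m);print(xs.min(),xs.max(),ys.min(),ys.max(),m.sum())
(c,ax,an)=cv2.fitEllipse(cv2.convexHull(np.c_[xs,ys].astype(np.int32)));print(c,ax,at_z("top",*c,.02))
E
```

```text
t 5.45 tcp [ 0.4698 -0.28    0.2299] F [ 0.6  0.2 -2.2] op 0.524
[[-0.984  0.005  0.179]
 [-0.179 -0.003 -0.984]
 [-0.004 -1.     0.004]]
shares [0.193 0.55  0.243] az -79.7 turn 0.002
405 457 266 319 1871
(431.12640380859375, 292.6590576171875) (52.359527587890625, 54.12633514404297) [ 0.44195967 -0.33640688  0.02      ]
```

Request:
servo_tool(
  steps=[
    [[0.1,0,0.12],0,-1],
    [[0.19,0,0.24],0,-1],
    [[0.19,0.15,0.245],0,-1],
    [[0.19,0.35,0.245],0,-1],
    [[0.19,0.55,0.245],0,-1],
    [[0.19,0.7,0.245],0,-1],
    [[0.19,0.8,0.245],0,-1],
    [[0.19,0.85,0.245],0,-1],
    [[0.19,0.87,0.245],0,-1],
    [[0.19,0.87,0.245],0,-1],
  ],
)

```text
time: 6.5
tcp_pos: [0.4444, -0.3343, 0.0562]
tool_rot: [-0.187, 2.12, -2.127]
force: [-0.3, -1.4, -2.3]
opening: 0.525
```

```bash
python3 - <<'E'
from h import *
s=st();rel([.441,-.336,.047],-80)
E
```

```text
t 6.5 tcp [ 0.4444 -0.3343  0.0562] F [-0.3 -1.4 -2.3] op 0.525
[[-0.984  0.007  0.181]
 [-0.181 -0.003 -0.984]
 [-0.006 -1.     0.004]]
shares [0.019 0.046 0.005] az -79.6 turn 0.002
```

Request:
servo_tool(
  steps=[
    [[0,0.01,0],0,-1],
    [[0,0.02,0],0,-1],
    [[0,0.03,0],0,-1],
    [[0,0.035,0],0,-1],
    [[0,0.035,0],0,-1],
    [[0,0.035,0],0,-1],
  ],
)

```text
time: 7.1
tcp_pos: [0.4445, -0.3344, 0.0492]
tool_rot: [-0.187, 2.12, -2.127]
force: [1.6, -1.2, -1.3]
opening: 0.525
```

Request:
servo_tool(
  steps=[
    [[0,0.005,0],0,-1],
    [[0,0.008,0],0,-1],
    [[0,0.008,0],0,-1],
  ],
)

```text
time: 7.4
tcp_pos: [0.4445, -0.3344, 0.0478]
tool_rot: [-0.186, 2.119, -2.127]
force: [-0.3, 0.5, -0.3]
opening: 0.525
```

Request:
servo_tool(
  steps=[
    [[0,0.004,0],0,-1],
    [[0,0.004,0],0,-1],
    [[0,0.004,0],0,0.4],
    [[0,0.004,0],0,0.6],
    [[0,0.004,0],0,0.6],
    [[0,0.004,0],0,0.6],
    [[0,0.004,0],0,0.6],
    [[0,-0.1,0],0,0.6],
    [[0,-0.3,0],0,0.6],
    [[0,-0.5,0],0,0.6],
    [[0,-0.7,0],0,0.6],
    [[0,-0.8,0],0,0.6],
  ],
)

```text
time: 8.6
tcp_pos: [0.4445, -0.3348, 0.2116]
tool_rot: [-0.182, 2.113, -2.13]
force: [0.2, -0.0, 0.2]
opening: 0.802
```

```bash
python3 - <<'E'
from h import *
s=st()
x=np.load("cab.npy");c=x[:3];th=x[3]
ex=np.array([np.cos(c[2]),np.sin(c[2]),0])
print("n_out az closed",np.degrees(c[2])-180, "now n_in az",np.degrees(c[2]-th))
rel([.40,-.10,.2],-80)
im=arm.camera("side");b=cv2.resize(im[200:470,180:500],None,fx=2.2,fy=2.2,interpolation=cv2.INTER_CUBIC);cv2.imwrite("pics/s2.png",b)
E
```

```text
t 8.6 tcp [ 0.4445 -0.3348  0.2116] F [ 0.2 -0.   0.2] op 0.802
[[-0.983  0.012  0.181]
 [-0.181 -0.007 -0.984]
 [-0.01  -1.     0.009]]
n_out az closed -92.11390053023065 now n_in az 11.553423843916743
shares [ 0.008  0.048 -1.196] az -79.6 turn 0.002
```

View pics/s2.png

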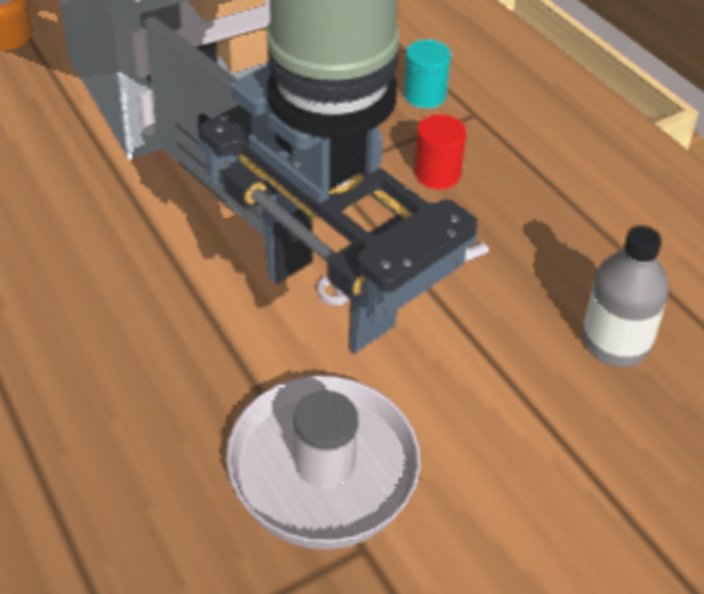

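The tin stands upright near the dish's centre (picture (325,440); dish centre about (323,460) at floor level). Next is the door: close the fingers and go to the pull's front side.

Request:
servo_tool(
  steps=[
    [[0.05,0,-0.2],0,-1],
    [[0.1,0,-0.45],0,-1],
    [[0.1,0,-0.7],0,-1],
    [[0.1,0,-0.9],0,-1],
    [[0.1,0,-1],0,-1],
    [[0.1,0,-1],0,-1],
  ],
)

```text
time: 9.25
tcp_pos: [0.3884, -0.1403, 0.2105]
tool_rot: [-0.183, 2.109, -2.129]
force: [0.7, -0.6, 0.0]
opening: 0.306
```

```bash
python3 - <<'E'
from h import *
s=st();x=np.load("cab.npy");c=x[:3];th=x[3]
n=np.array([np.cos(c[2]-th),np.sin(c[2]-th),0]);p=cab2w(c,door2cab(th,.165,.04,.147))[0]
rel(p-n*.06,-78.5)
E
```

```text
t 9.25 tcp [ 0.3884 -0.1403  0.2105] F [ 0.7 -0.6  0. ] op 0.306
[[-0.983  0.013  0.184]
 [-0.184 -0.008 -0.983]
 [-0.012 -1.     0.011]]
shares [-0.178  0.318 -0.152] az -79.4 turn -0.005
```

Request:
servo_tool(
  steps=[
    [[-0.1,0.1,-0.15],0,-1],
    [[-0.18,0.25,-0.15],-0.005,-1],
    [[-0.18,0.32,-0.15],-0.005,-1],
    [[-0.18,0.32,-0.15],-0.005,-1],
    [[-0.18,0.32,-0.15],-0.005,-1],
    [[-0.18,0.32,-0.15],-0.005,-1],
  ],
)

```text
time: 9.85
tcp_pos: [0.4197, -0.1054, 0.1474]
tool_rot: [-0.196, 2.099, -2.121]
force: [0.7, 0.1, 0.7]
opening: 0.007
```

```bash
python3 - <<'E'
from h import *
s=st();x=np.load("cab.npy");c=x[:3];th=x[3]
n=np.array([np.cos(c[2]-th),np.sin(c[2]-th),0]);p=cab2w(c,door2cab(th,.165,.04,.147))[0]
rel(p-n*.016,-78.5)
im=arm.camera("side");b=cv2.resize(im[170:350,200:400],None,fx=3.2,fy=3.2,interpolation=cv2.INTER_CUBIC);cv2.imwrite("pics/s3.png",b)
E
```

```text
t 9.85 tcp [ 0.4197 -0.1054  0.1474] F [0.7 0.1 0.7] op 0.007
[[-0.98   0.015  0.198]
 [-0.198 -0.009 -0.98 ]
 [-0.013 -1.     0.012]]
shares [-0.216  0.005 -0.006] az -78.6 turn -0.0
```

View pics/s3.png

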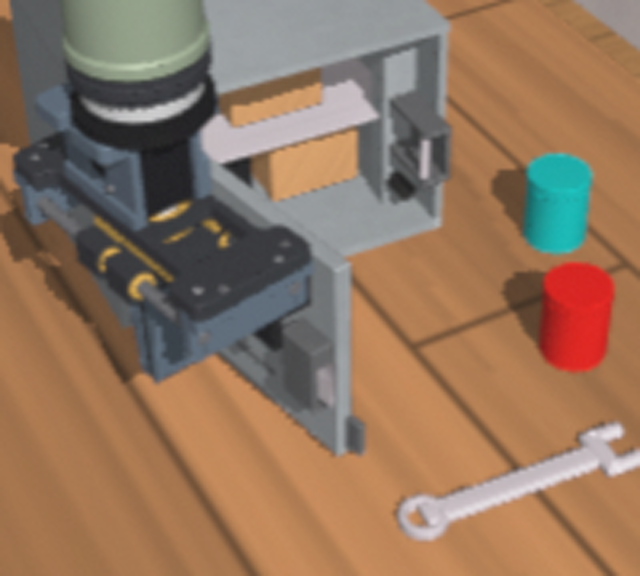

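```bash
cat >> h.py <<'E'
def arc(ths,gap=.016,z=.147):
    x=np.load("cab.npy");c=x[:3];s=arm.get_state();M=R.from_rotvec(s["tool_rot"]).as_matrix()
    a=np.degrees(np.arctan2(M[1,2],M[0,2]))
    for t in ths:
        p=cab2w(c,door2cab(t,.165,.04+gap,z))[0];d=M.T@(p-s["tcp_pos"])/.2;az=np.degrees(c[2]-t)-90
        print(round(t,3),"[[%.3f, %.3f, %.3f], %.3f, -1],"%(*d,-(az-a)/180))
E
python3 - <<'E'
from h import *
arc([1.33,1.3,1.26,1.22,1.17,1.12,1.07,1.02,.97,.92])
E
```

```text
1.33 [[-0.218, 0.005, -0.005], -0.001, -1],
1.3 [[-0.243, 0.006, 0.003], -0.011, -1],
1.26 [[-0.277, 0.006, 0.012], -0.024, -1],
1.22 [[-0.310, 0.007, 0.020], -0.036, -1],
1.17 [[-0.353, 0.008, 0.028], -0.052, -1],
1.12 [[-0.396, 0.008, 0.034], -0.068, -1],
1.07 [[-0.440, 0.009, 0.038], -0.084, -1],
1.02 [[-0.483, 0.009, 0.040], -0.100, -1],
0.97 [[-0.527, 0.010, 0.039], -0.116, -1],
0.92 [[-0.570, 0.010, 0.036], -0.132, -1],
```

Request:
servo_tool(
  steps=[
    [[-0.08,0,0],0,-1],
    [[-0.15,0,0],0,-1],
    [[-0.175,0.005,0],0,-1],
    [[-0.2,0.005,-0.005],0,-1],
    [[-0.22,0.005,-0.005],0,-1],
    [[-0.243,0.005,0.003],-0.011,-1],
    [[-0.277,0.005,0.012],-0.024,-1],
    [[-0.31,0.005,0.02],-0.036,-1],
    [[-0.353,0.005,0.028],-0.052,-1],
    [[-0.396,0.005,0.034],-0.068,-1],
    [[-0.44,0.005,0.038],-0.084,-1],
    [[-0.483,0.005,0.04],-0.1,-1],
  ],
)

```text
time: 11.1
tcp_pos: [0.5157, -0.0939, 0.1476]
tool_rot: [-0.498, 1.915, -1.939]
force: [-1.0, -0.7, -0.1]
opening: 0.004
```

```bash
python3 - <<'E'
from h import *
st()
arc([.99,.95,.9,.85,.8,.75,.7,.65,.6,.55,.5,.45])
E
```

```text
t 11.1 tcp [ 0.5157 -0.0939  0.1476] F [-1.  -0.7 -0.1] op 0.004
[[-0.87   0.014  0.493]
 [-0.493 -0.009 -0.87 ]
 [-0.008 -1.     0.014]]
0.99 [[-0.026, 0.003, 0.009], -0.009, -1],
0.95 [[-0.060, 0.004, 0.019], -0.022, -1],
0.9 [[-0.102, 0.004, 0.029], -0.038, -1],
0.85 [[-0.145, 0.004, 0.037], -0.053, -1],
0.8 [[-0.188, 0.005, 0.043], -0.069, -1],
0.75 [[-0.231, 0.005, 0.046], -0.085, -1],
0.7 [[-0.275, 0.006, 0.048], -0.101, -1],
0.65 [[-0.319, 0.006, 0.047], -0.117, -1],
0.6 [[-0.362, 0.006, 0.044], -0.133, -1],
0.55 [[-0.405, 0.007, 0.039], -0.149, -1],
0.5 [[-0.448, 0.007, 0.032], -0.165, -1],
0.45 [[-0.491, 0.007, 0.023], -0.181, -1],
```

Request:
servo_tool(
  steps=[
    [[-0.026,0,0.009],-0.009,-1],
    [[-0.06,0.005,0.019],-0.022,-1],
    [[-0.102,0.005,0.029],-0.038,-1],
    [[-0.145,0.005,0.037],-0.053,-1],
    [[-0.188,0.005,0.043],-0.069,-1],
    [[-0.231,0.005,0.046],-0.085,-1],
    [[-0.275,0.005,0.048],-0.101,-1],
    [[-0.319,0.005,0.047],-0.117,-1],
    [[-0.362,0.005,0.044],-0.133,-1],
    [[-0.405,0.005,0.039],-0.149,-1],
    [[-0.448,0.005,0.032],-0.165,-1],
    [[-0.46,0.005,0.03],-0.17,-1],
  ],
)

```text
time: 12.3
tcp_pos: [0.5991, -0.0532, 0.1472]
tool_rot: [-0.909, 1.566, -1.592]
force: [-0.3, -0.5, -0.1]
opening: 0.005
```

```bash
python3 - <<'E'
from h import *
st()
arc([.5,.47,.44,.41,.38,.35,.32,.29,.27,.25,.23,.21])
im=arm.camera("top");b=cv2.resize(im[140:310,190:400],None,fx=3.5,fy=3.5,interpolation=cv2.INTER_CUBIC);cv2.imwrite("pics/t3.png",b)
E
```

```text
t 12.3 tcp [ 0.5991 -0.0532  0.1472] F [-0.3 -0.5 -0.1] op 0.005
[[-0.497  0.014  0.868]
 [-0.868 -0.009 -0.496]
 [ 0.001 -1.     0.016]]
0.5 [[0.014, 0.001, -0.005], 0.006, -1],
0.47 [[-0.011, 0.001, 0.004], -0.004, -1],
0.44 [[-0.036, 0.001, 0.011], -0.014, -1],
0.41 [[-0.061, 0.001, 0.018], -0.023, -1],
0.38 [[-0.086, 0.001, 0.025], -0.033, -1],
0.35 [[-0.112, 0.001, 0.030], -0.042, -1],
0.32 [[-0.137, 0.002, 0.035], -0.052, -1],
0.29 [[-0.163, 0.002, 0.039], -0.061, -1],
0.27 [[-0.181, 0.002, 0.041], -0.068, -1],
0.25 [[-0.198, 0.002, 0.043], -0.074, -1],
0.23 [[-0.215, 0.002, 0.044], -0.080, -1],
0.21 [[-0.233, 0.002, 0.045], -0.087, -1],
```

View pics/t3.png

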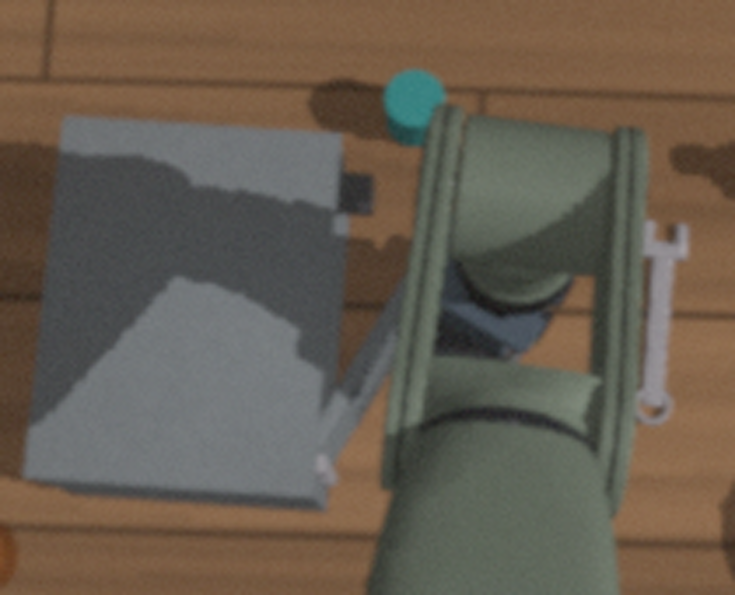

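The top view shows the door following the gripper at about 30° open, with the keeper at (357,193) free. Continuing slowly to about 0.25 rad.

Request:
servo_tool(
  steps=[
    [[-0.011,0,0.004],-0.004,-1],
    [[-0.036,0,0.011],-0.014,-1],
    [[-0.061,0,0.018],-0.023,-1],
    [[-0.086,0,0.025],-0.033,-1],
    [[-0.112,0,0.03],-0.042,-1],
    [[-0.137,0,0.035],-0.052,-1],
    [[-0.163,0,0.039],-0.061,-1],
    [[-0.181,0,0.041],-0.068,-1],
    [[-0.19,0,0.042],-0.071,-1],
    [[-0.198,0,0.043],-0.074,-1],
    [[-0.198,0,0.043],-0.074,-1],
  ],
)

```text
time: 13.45
tcp_pos: [0.6263, -0.023, 0.1474]
tool_rot: [-1.053, 1.402, -1.429]
force: [-0.1, 0.2, 0.6]
opening: 0.003
```

```bash
python3 - <<'E'
from h import *
st()
arc([.25,.24,.23,.22,.21,.2,.19,.18,.17,.16,.15,.14,.1,.05,0,-.05,-.1])
E
```

```text
t 13.45 tcp [ 0.6263 -0.023   0.1474] F [-0.1  0.2  0.6] op 0.003
[[-0.283  0.014  0.959]
 [-0.959 -0.008 -0.283]
 [ 0.004 -1.     0.016]]
0.25 [[0.001, 0.002, -0.001], -0.000, -1],
0.24 [[-0.007, 0.002, 0.002], -0.003, -1],
0.23 [[-0.015, 0.002, 0.005], -0.006, -1],
0.22 [[-0.024, 0.002, 0.007], -0.010, -1],
0.21 [[-0.032, 0.002, 0.010], -0.013, -1],
0.2 [[-0.040, 0.002, 0.012], -0.016, -1],
0.19 [[-0.049, 0.002, 0.014], -0.019, -1],
0.18 [[-0.057, 0.002, 0.017], -0.022, -1],
0.17 [[-0.066, 0.002, 0.019], -0.025, -1],
0.16 [[-0.074, 0.002, 0.021], -0.029, -1],
0.15 [[-0.083, 0.002, 0.023], -0.032, -1],
0.14 [[-0.091, 0.002, 0.025], -0.035, -1],
0.1 [[-0.125, 0.002, 0.032], -0.048, -1],
0.05 [[-0.168, 0.002, 0.038], -0.064, -1],
0 [[-0.212, 0.002, 0.043], -0.080, -1],
-0.05 [[-0.255, 0.002, 0.045], -0.095, -1],
-0.1 [[-0.299, 0.001, 0.045], -0.111, -1],
```

Request:
servo_tool(
  steps=[
    [[-0.015,0,0.005],-0.006,-1],
    [[-0.03,0,0.01],-0.013,-1],
    [[-0.04,0,0.012],-0.016,-1],
    [[-0.04,0,0.012],-0.016,-1],
  ],
)

```text
time: 13.85
tcp_pos: [0.6312, -0.0156, 0.1474]
tool_rot: [-1.081, 1.366, -1.393]
force: [-0.3, 0.0, 0.7]
opening: 0.006
```

Request:
servo_tool(
  steps=[
    [[-0.01,0,0.002],-0.003,-1],
    [[-0.02,0,0.004],-0.007,-1],
    [[-0.02,0,0.004],-0.007,-1],
  ],
)

```text
time: 14.15
tcp_pos: [0.633, -0.0116, 0.1474]
tool_rot: [-1.094, 1.35, -1.377]
force: [0.2, 0.4, -0.8]
opening: 0.004
```

Request:
servo_tool(
  steps=[
    [[-0.01,0,0.002],-0.004,-1],
    [[-0.017,0,0.004],-0.007,-1],
    [[-0.017,0,0.004],-0.007,-1],
  ],
)

```text
time: 14.45
tcp_pos: [0.6346, -0.0081, 0.1474]
tool_rot: [-1.106, 1.334, -1.36]
force: [0.3, 0.8, -0.8]
opening: 0.003
```

```bash
python3 - <<'E'
from h import *
st()
arc([.16,.14,.12,.1,.08])
E
```

```text
t 14.45 tcp [ 0.6346 -0.0081  0.1474] F [ 0.3  0.8 -0.8] op 0.003
[[-0.19   0.015  0.982]
 [-0.982 -0.008 -0.19 ]
 [ 0.005 -1.     0.016]]
0.16 [[0.009, 0.002, 0.001], 0.002, -1],
0.14 [[-0.008, 0.002, 0.007], -0.005, -1],
0.12 [[-0.024, 0.002, 0.012], -0.011, -1],
0.1 [[-0.041, 0.002, 0.017], -0.017, -1],
0.08 [[-0.058, 0.002, 0.022], -0.024, -1],
```

Request:
servo_tool(
  steps=[
    [[-0.01,0,0.007],-0.005,-1],
    [[-0.02,0,0.01],-0.009,-1],
    [[-0.02,0,0.01],-0.009,-1],
  ],
)

```text
time: 14.75
tcp_pos: [0.6375, -0.0042, 0.1474]
tool_rot: [-1.121, 1.313, -1.34]
force: [-0.6, -0.1, 0.5]
opening: 0.004
```

Request:
servo_tool(
  steps=[
    [[-0.01,0,0.003],-0.004,-1],
    [[-0.015,0,0.004],-0.006,-1],
    [[-0.015,0,0.004],-0.006,-1],
  ],
)

```text
time: 15.05
tcp_pos: [0.6389, -0.0012, 0.1474]
tool_rot: [-1.131, 1.299, -1.326]
force: [0.7, -1.0, 1.0]
opening: 0.004
```

Request:
servo_tool(
  steps=[
    [[-0.008,0,0.002],-0.003,-1],
    [[-0.015,0,0.003],-0.006,-1],
    [[-0.015,0,0.003],-0.006,-1],
  ],
)

```text
time: 15.35
tcp_pos: [0.64, 0.002, 0.1474]
tool_rot: [-1.141, 1.285, -1.312]
force: [-0.2, -0.5, -0.1]
opening: 0.006
```

```bash
python3 - <<'E'
from h import *
st()
arc([.09,.08,.07,.06,.04,.02,0])
im=arm.camera("side");b=cv2.resize(im[170:350,200:400],None,fx=3.2,fy=3.2,interpolation=cv2.INTER_CUBIC);cv2.imwrite("pics/s4.png",b)
E
```

```text
t 15.35 tcp [0.64   0.002  0.1474] F [-0.2 -0.5 -0.1] op 0.006
[[-0.124  0.015  0.992]
 [-0.992 -0.007 -0.124]
 [ 0.005 -1.     0.016]]
0.09 [[0.005, 0.002, 0.002], 0.001, -1],
0.08 [[-0.003, 0.002, 0.005], -0.002, -1],
0.07 [[-0.011, 0.002, 0.008], -0.005, -1],
0.06 [[-0.019, 0.002, 0.010], -0.009, -1],
0.04 [[-0.036, 0.002, 0.015], -0.015, -1],
0.02 [[-0.053, 0.002, 0.020], -0.021, -1],
0 [[-0.070, 0.002, 0.024], -0.028, -1],
```

View pics/s4.png

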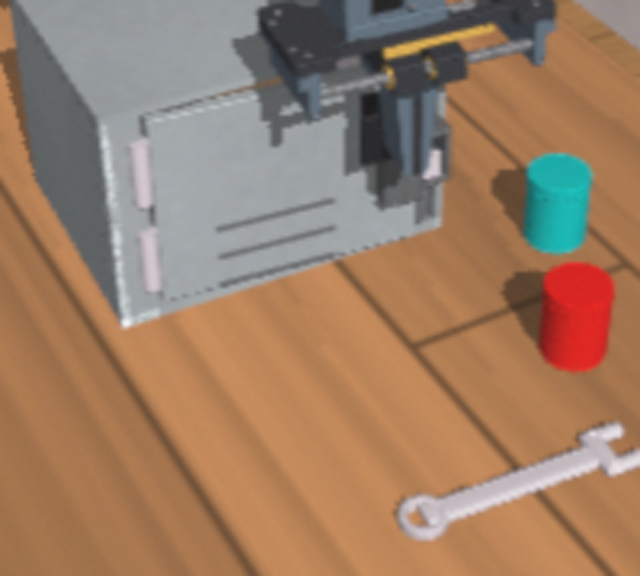

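The door is nearly shut and the tongue is close to the keeper pin (435,165). The fingers are on the pull. I now go in 2–3 mm steps and watch for force.

Request:
servo_tool(
  steps=[
    [[-0.006,0,0.005],-0.003,-1],
    [[-0.011,0,0.008],-0.005,-1],
    [[-0.011,0,0.008],-0.005,-1],
  ],
)

```text
time: 15.7
tcp_pos: [0.6415, 0.0036, 0.1474]
tool_rot: [-1.15, 1.274, -1.3]
force: [-2.4, -1.8, 0.4]
opening: 0.008
```

Request:
servo_tool(
  steps=[
    [[-0.006,0,0.001],-0.002,-1],
    [[-0.01,0,0.002],-0.004,-1],
    [[-0.01,0,0.002],-0.004,-1],
  ],
)

```text
time: 16.0
tcp_pos: [0.6419, 0.004, 0.1474]
tool_rot: [-1.16, 1.264, -1.293]
force: [-1.1, -6.5, 0.8]
opening: 0.005
```

Request:
servo_tool(
  steps=[
    [[-0.006,0,0],0,-1],
    [[-0.01,0,0],-0.002,-1],
    [[-0.01,0,0],-0.002,-1],
    [[-0.01,0,0],-0.002,-1],
  ],
)

```text
time: 16.4
tcp_pos: [0.6421, 0.0044, 0.1475]
tool_rot: [-1.165, 1.257, -1.29]
force: [-1.0, -7.6, 0.8]
opening: 0.006
```

Request:
servo_tool(
  steps=[
    [[-0.008,0,0],0,-1],
    [[-0.012,0,0],-0.001,-1],
    [[-0.012,0,0],-0.001,-1],
    [[-0.012,0,0],-0.001,-1],
  ],
)

```text
time: 16.8
tcp_pos: [0.6423, 0.0049, 0.1475]
tool_rot: [-1.169, 1.253, -1.29]
force: [-1.2, -6.4, 0.5]
opening: 0.007
```

Request:
servo_tool(
  steps=[
    [[-0.008,0,0],0,-1],
    [[-0.015,0,0.001],-0.002,-1],
    [[-0.015,0,0.001],-0.002,-1],
    [[-0.015,0,0.001],-0.002,-1],
    [[-0.015,0,0.001],-0.002,-1],
    [[-0.015,0,0.001],-0.002,-1],
  ],
)

```text
time: 17.4
tcp_pos: [0.6428, 0.0058, 0.1476]
tool_rot: [-1.175, 1.246, -1.288]
force: [-1.0, -8.4, 0.9]
opening: 0.003
```

Request:
servo_tool(
  steps=[
    [[-0.01,0,0],0,-1],
    [[-0.018,0,0.001],-0.002,-1],
    [[-0.018,0,0.001],-0.002,-1],
    [[-0.018,0,0.001],-0.002,-1],
    [[-0.018,0,0.001],-0.002,-1],
  ],
)

```text
time: 17.9
tcp_pos: [0.6433, 0.007, 0.1477]
tool_rot: [-1.181, 1.239, -1.286]
force: [-1.0, -9.0, 2.1]
opening: 0.004
```

Request:
servo_tool(
  steps=[
    [[-0.01,0,0],0,-1],
    [[-0.018,0,0.001],-0.002,-1],
    [[-0.018,0,0.001],-0.002,-1],
    [[-0.018,0,0.001],-0.002,-1],
    [[-0.018,0,0.001],-0.002,-1],
  ],
)

```text
time: 18.4
tcp_pos: [0.6437, 0.0079, 0.1477]
tool_rot: [-1.188, 1.232, -1.285]
force: [-1.6, -9.1, 1.3]
opening: 0.005
```

Request:
servo_tool(
  steps=[
    [[-0.01,0,0],0,-1],
    [[-0.018,0,0.001],-0.002,-1],
    [[-0.02,0,0.001],-0.002,-1],
    [[-0.02,0,0.001],-0.002,-1],
    [[-0.02,0,0.001],-0.002,-1],
  ],
)

```text
time: 18.9
tcp_pos: [0.6442, 0.0089, 0.1478]
tool_rot: [-1.195, 1.225, -1.284]
force: [-0.8, -10.5, 1.4]
opening: 0.005
```

```bash
python3 - <<'E'
from h import *
s=st();print(s["wrist_torque"]);arc([.06,.04,.02,0])
E
```

```text
t 18.9 tcp [0.6442 0.0089 0.1478] F [ -0.8 -10.5   1.4] op 0.005
[[-0.058  0.014  0.998]
 [-0.998 -0.034 -0.058]
 [ 0.034 -0.999  0.015]]
[-1.6838552   0.29647715 -0.06875725]
0.06 [[0.017, 0.005, -0.007], 0.012, -1],
0.04 [[0.001, 0.004, -0.001], 0.006, -1],
0.02 [[-0.016, 0.004, 0.004], -0.000, -1],
0 [[-0.032, 0.003, 0.010], -0.007, -1],
```

Request:
servo_tool(
  steps=[
    [[-0.01,0,0],0,-1],
    [[-0.02,-0.001,0.001],0,-1],
    [[-0.021,-0.001,0.001],0,-1],
    [[-0.021,-0.001,0.001],0,-1],
    [[-0.021,-0.001,0.001],0,-1],
  ],
)

```text
time: 19.4
tcp_pos: [0.6445, 0.01, 0.1479]
tool_rot: [-1.2, 1.222, -1.288]
force: [-1.3, -10.3, -0.4]
opening: 0.009
```

Request:
servo_tool(
  steps=[
    [[-0.01,0,0],0,-1],
    [[-0.02,0,0.001],0,-1],
    [[-0.022,0,0.001],0,-1],
    [[-0.022,0,0.001],0,-1],
    [[-0.022,0,0.001],0,-1],
  ],
)

```text
time: 19.9
tcp_pos: [0.6454, 0.0143, 0.148]
tool_rot: [-1.199, 1.221, -1.288]
force: [1.1, -3.9, 0.1]
opening: 0.002
```

Snap felt: the TCP jumped 4.3 mm and the force fell from 10.3 to 3.9 N. I'll press slightly more to feel the stop.

Request:
servo_tool(
  steps=[
    [[-0.005,0,0],0,-1],
    [[-0.01,0,0],0,-1],
    [[-0.01,0,0],0,-1],
    [[-0.01,0,0],0,-1],
  ],
)

```text
time: 20.3
tcp_pos: [0.6455, 0.0144, 0.148]
tool_rot: [-1.202, 1.219, -1.29]
force: [0.5, -8.9, 1.0]
opening: 0.004
```

The force climbs steeply (8.9 N with 0.1 mm of travel), so the door is on the stop. Backing off gently.

Request:
servo_tool(
  steps=[
    [[0.005,0,0],0,-1],
    [[0.02,0,0],0,-1],
    [[0.05,0,0],0,-1],
    [[0.15,0,0],0,-1],
    [[0.3,0,0],0,-1],
    [[0.4,0,0],0,-1],
    [[0.5,-0.2,0],0,-1],
    [[0.6,-0.5,0],0,-1],
    [[0.6,-0.8,0],0,-1],
    [[0.6,-0.8,0],0,-1],
  ],
)

```text
time: 21.3
tcp_pos: [0.6375, -0.0989, 0.3186]
tool_rot: [-1.196, 1.213, -1.295]
force: [0.6, -0.4, 0.0]
opening: 0.006
```

```bash
python3 - <<'E'
from h import *
st()
im=arm.camera("side");b=cv2.resize(im[130:450,180:420],(600,800),interpolation=cv2.INTER_CUBIC)[:600] if 0 else cv2.resize(im[150:450,180:500],None,fx=2,fy=2,interpolation=cv2.INTER_CUBIC);cv2.imwrite("pics/s5.png",b)
E
```

```text
t 21.3 tcp [ 0.6375 -0.0989  0.3186] F [ 0.6 -0.4  0. ] op 0.006
[[-0.058  0.022  0.998]
 [-0.997 -0.044 -0.057]
 [ 0.043 -0.999  0.025]]
```

View pics/s5.png

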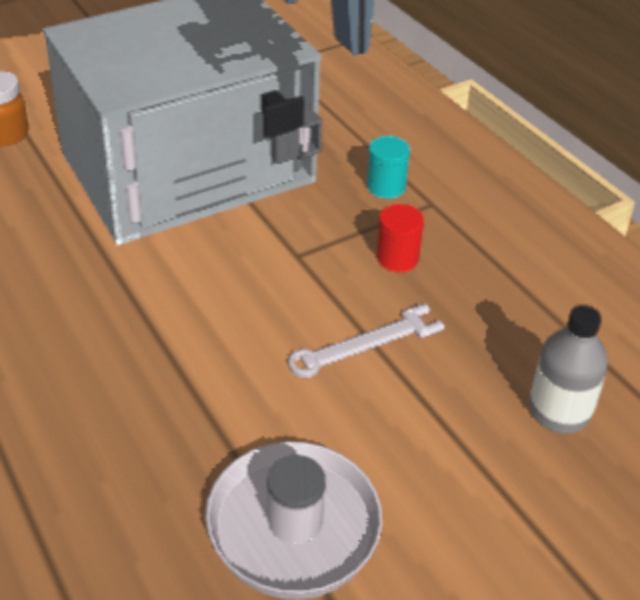

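The door stays shut after release (pull at (282,113)), the tin stands in the dish (295,495), and the bystanders are untouched. One close crop of the latch and an angle check.

```bash
python3 - <<'E'
from h import *
st();x=np.load("cab.npy")
for t in(.06,.02,0,-.02,-.06):print(t,proj("side",cab2w(x[:3],door2cab(t,.165,.04,.138))))
im=arm.camera("side");cv2.imwrite("pics/s6.png",cv2.resize(im[180:250,290:360],None,fx=8,fy=8,interpolation=cv2.INTER_CUBIC))
E
```

```text
t 21.35 tcp [ 0.6384 -0.0988  0.3211] F [ 1.3 -0.1  1.9] op 0.006
[[-0.058  0.027  0.998]
 [-0.997 -0.045 -0.057]
 [ 0.043 -0.999  0.029]]
0.06 [[324.21695085 211.54523004]]
0.02 [[323.555661  209.8147038]]
0 [[323.18223937 208.96106963]]
-0.02 [[322.78074608 208.1155355 ]]
-0.06 [[321.8949159  206.44976973]]
```

View pics/s6.png

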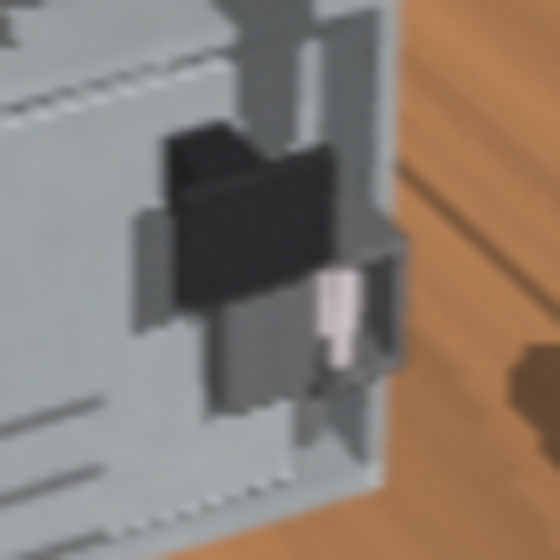

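Request:
servo_tool(
  steps=[
    [[0,0,0],0,-1],
    [[0,0,0],0,-1],
    [[0,0,0],0,-1],
  ],
)

```text
time: 21.7
tcp_pos: [0.6374, -0.0983, 0.3163]
tool_rot: [-1.197, 1.214, -1.293]
force: [0.6, 0.3, -0.3]
opening: 0.006
```

```bash
python3 -c "
from bench import arm
print(arm.job_done())"
```

```text
the job is handed in; nothing more can be done
None
```

The grey tin stands upright in the steel dish, and the door is shut and latched; I handed the job in at about 22 s of the 72 s allowed. No verdict was reported back.

- **Tin:** I let go of it about 4 mm from the dish's centre. A picture after release and another after the door work both show it upright in the dish.
- **Latch:** The tongue met the pin at about 2 N. The force rose to about 10.5 N at most, then fell to 3.9 N as the door jumped 4.3 mm. That put it about 0.065 rad past first contact, close to the expected 0.07. A last light press climbed to 8.9 N with almost no travel, which is the rubber stop. Forces are only reported at the end of each move, so a short peak between readings could have gone unseen.
- **After backing off:** In the pictures the door stays at about 0 to -0.02 rad, and the robot touches nothing. The tongue itself is too small in the image to judge by eye, so the latching rests on the felt snap and the door holding its angle.
- **Other things:** The oil bottle, spanner, jar and the red and turquoise look-alikes look untouched in the side view, by eye only. No check failed or disagreed.

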